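# Weigh out colour slugs and hold the scale up on its cam

## Task

Weigh out glass for the next colour pick-up: with the cam lever still down, add glass slugs from the charred paddle to the sprung scale pan until the white pointer on the pan rests between the two white index tabs and you have let go of the glass. Then take the scale's lever with the gripper and swing it up to the cam's highest lift, where the lever stands straight up, and finish while still holding it there, because the scale drops back if you let go. Leave the tumbler, the tin and the jacks alone.

Things in the scene. Friction and masses are not known exactly. Their poses are not given: they have to be found in the camera images.
- stand: Fixed steel base of the cam-lift scale, 190 x 150 mm. Origin: centre of its underside, on the bench; z up. The pan is over its centre. The cam lever turns about a level shaft along the stand's own y, 50 mm above the origin; lever and grip are on its -y side. Down, the lever leans to the stand's -x; it swings up and over towards +x. The index post is at the +x edge.
- lever (a joint): Angle of the cam lever, rad. 0: down, leaning 1.4 rad from upright towards the stand's -x, where a return spring keeps it. 1.40: straight up, the cam's highest lift (18 mm). Past 1.40 the lift falls again; stop at 2.1. Turning it takes up to about 6 N at the grip, about 2.6 N holds it upright; released, it swings back down.
- lever_grip (a point): Point on the round wooden grip bar at the lever's end, 16 mm across, parallel to the pivot shaft: it turns between fingers that pinch it from above across the stand's x. 120 mm from the pivot axis, 130 mm from the stand's centre to its -y side. The lever arm's outer face is 40 mm inward of this point; the bar goes on 35 mm outward.
- lift (a joint): Height of the lift plate, which carries pan and index, above its lowest position, m: 0 with the lever down, 0.018 at the cam's highest lift.
- pan (a joint): How far the sprung pan has sunk relative to the lift plate, m (0: spring unloaded, 0.065: bottomed). 0.036: pointer midway between the index tabs; 0.0295 to 0.0425: between them. The empty pan's weight varies: it starts at 0.014 to 0.028. Each slug sinks it about 9 mm more (98 N/m): one or two are right, three too many. It swings about 0.5 s after a change.
- pan_floor (a point): Centre of the pan's upper floor surface. The pan is a round steel dish with a flat floor, 110 mm across inside, its rim 7 mm above the floor and 132 mm across outside. It stays level.
- pointer (a point): Tip of the white pointer, 4 mm thick, on the pan's rim on the stand's +x side; moves with the pan.
- index (a point): Point midway between the two white index tabs on the post at the stand's +x edge, where the pointer should be; the clear gap between the tabs is 17 mm. Moves with the lift plate.
- paddle: Fixed charred wooden paddle lying flat, blade 240 x 100 mm and 18 mm thick, the slugs stand in a row along its x. Origin: centre of the blade's underside; its short handle points to its -x.
- slug0: Solid glass slug, upright cylinder 32 mm across and 45 mm tall, about 90 g; all three are alike. Origin: centre of its underside. The slugs stand about 70 mm apart in a row along the paddle's x.
- slug1: Solid glass slug, upright cylinder 32 mm across and 45 mm tall, about 90 g; all three are alike. Origin: centre of its underside. The slugs stand about 70 mm apart in a row along the paddle's x.
- slug2: Solid glass slug, upright cylinder 32 mm across and 45 mm tall, about 90 g; all three are alike. Origin: centre of its underside. The slugs stand about 70 mm apart in a row along the paddle's x.
- tumbler: Bystander: glass tumbler, 76 mm across, 100 mm tall. Origin: centre of its underside. Leave alone.
- tin: Bystander: plain steel tin, 80 mm across, 110 mm tall. Origin: centre of its underside. Leave alone.
- jacks: Bystander: dark steel glassworker's jacks lying flat, about 280 mm long along their x, 58 mm wide, 14 mm thick. Origin: middle, on the bench. Leave alone.
Not all that is in view belongs to the job. Leave any grey or red look-alike of the slug2 alone.

How it is judged:
On the way:
1. the pointer rests between the index tabs, lever down, the robot touching neither pan nor slugs (value of joint pan between 0.0295 and 0.0425 m and contact force between each of the arm, the fingers and pan below 0.1 N and contact force between each of the fingers, the arm and slug0 below 0.1 N and contact force between each of the fingers, the arm and slug1 below 0.1 N and contact force between each of the fingers, the arm and slug2 below 0.1 N and velocity of joint pan between -0.01 and 0.01 m/s and value of joint lever below 0.3 rad), for 0.4 s.
At the end, for the whole second after the job is handed in: The lever is held by the gripper's fingers (over 0.5 N) within 0.15 rad of straight up, at rest, with the lift plate over 17 mm up; the pointer is still between the index tabs (pan sunk 29.5 to 42.5 mm) and the robot touches neither pan nor slugs (value of joint pan between 0.0295 and 0.0425 m and contact force between each of the arm, the fingers and pan below 0.1 N and contact force between each of the fingers, the arm and slug0 below 0.1 N and contact force between each of the fingers, the arm and slug1 below 0.1 N and contact force between each of the fingers, the arm and slug2 below 0.1 N and velocity of joint pan between -0.01 and 0.01 m/s and value of joint lever between 1.25 and 1.55 rad and value of joint lift above 0.017 m and velocity of joint lever between -0.1 and 0.1 rad/s and contact force between the fingers and lever above 0.5 N); the arm keeps its last pose, push and grip.
It fails at once if the tumbler is disturbed (moved over 30 mm) (distance of tumbler from where it was at the start of the episode above 0.03 m).
It fails at once if the tin is disturbed (moved over 30 mm) (distance of tin from where it was at the start of the episode above 0.03 m).
It fails at once if the jacks is disturbed (moved over 30 mm) (distance of jacks from where it was at the start of the episode above 0.03 m).
It also fails if it takes over 72 s, if anything falls off the work surface, if the arm or the gripper's body presses on something with over 40 N, if the wrist force passes 120 N, or if a joint passes its speed limit or range.

## Robot

A 6-joint arm with a two-finger parallel gripper is mounted at the origin on the work surface. World frame = base frame: x ahead of the robot, y to its left, z up, the work surface at z = 0. Lengths are in m, angles in rad, forces in N, time in s.
With the tool pointing down it reaches from about 0.4 to 0.825 m from the base axis. Payload 7 kg.
Tool frame: the origin (TCP) lies at the very end of the fingers, on their centre line; the grasp point (between the pads) lies 19 mm behind it (grip_depth is the distance from the TCP to the grasp point, in m); z points along the fingers, y is the direction in which the jaws open and shut (so a half turn about z gives the same grasp; the last joint's range is limited). The gripper opens to 88 mm and grips with 3 to 60 N. Pads are 19 mm wide; open, the fingers measure 130 mm over their backs; the gripper's body (78 mm by 193 mm) begins 47 mm behind the grasp point.
Start: joints at [1.503, 0.359, 0.012, 0, -1.224, -0.288], TCP at [0.235, 0.633, 0.227] pointing down, gripper open.
Joint ranges: [-3.07, 3.07], [-1.43, 2.12], [-1.02, 1.25], [-3.03, 1.67], [-3.05, -0], [-3.03, 3.03]. Speed limits (rad/s): [2.39, 2.39, 3.01, 3.14, 3.14, 3.14].

## Interface

Orientations are given as [roll, pitch, yaw] about the fixed x, y, z axes, in that order (R = Rz(yaw) Ry(pitch) Rx(roll)).
In Python, from workcell import sense, snapshot, sign_off, grip_depth gives the robot as it stands.
- The arm moves only by the tool jog_arm, never from a script. Its argument "increments" is a list of rows, each a list of 2 entries, a list of its own where there are three numbers: the shift along the tool's x, y, z scaled (see below), then the turn, a rotation vector about the tool's x, y, z scaled (see below). A call has 1 to 10 rows; each row is the pose to reach, as a shift and turn from the pose measured when the call began, along the tool's axes at that moment; what a row does not reach only later rows make up. The controller multiplies each number of a shift by 500 mm and each number of a turn by 120 degrees. A row lasts 1/10 s, in which the tool goes at most 50 mm and 8.59 degrees, less where a joint would pass 70% of its speed; a pose out of reach is approached as far as the arm can. A call with a number of a shift or a turn outside -1 to 1 is refused whole. A call with a gripper value outside its range is refused whole. "fingers" is the opening, from 0 (shut) to 1 (fully open), set as the call begins (left out, the last holds). The fingers move at their own pace and stop on an object; the grip force is fixed at half the most. Time passes only in rows, so rows that repeat a pose let the fingers close. It gives the time, the measured TCP pose, the force and the opening at its end, in the units of the state.
- sense(): the state, without advancing time (a new reading comes with each control period).
- snapshot(name): name is "scene" or "top"; returns a dict with "frame" (384x512x3 uint8, red, green, blue), "mtx" (3x3 intrinsics, pixels), "dist_coeffs" ([k1, k2, p1, p2, k3] as OpenCV has them; the pictures are not rectified), "rvec" (rotation vector, rad) and "tvec" (3), from world to camera coordinates, as OpenCV has them. Camera axes: x right, y down, z forward; pixel columns grow to the right and rows downward; lengths in m; the calibration is good to about 2 mm. A picture is of the moment at which its call begins. There is no depth.
- sign_off(): hands the job in, once; it reports no verdict.
The state is a dict: "time": time; "qpos": joint angles; "qvel": joint speeds; "effort": joint torques, N m; "position": TCP position; "tool_rot": TCP orientation; "ft_force": force on the tool from outside, world axes, zero at the start; "moment": the same for the moment, N m; "width": finger opening in m.
Only numpy, scipy, OpenCV 4.12 (cv2) and the standard library are available. Lean on these libraries where they do the work, as an engineer would, in place of code of your own. Each camera call takes 0.05 s, during which the arm holds its last target.

## Working session

There is one attempt and no reset: what is moved stays moved. The work goes in short steps, Python scripts to look and compute and a tool call to move; the robot and the scene stay as the last step left them, time stands still between calls to the robot, and variables do not carry over. Pictures are saved under pics/ and viewed, and the job is handed in when it is done.

Besides the shell and the picture viewer there is one more tool, called after "Call:" as a command line: name --argument value ..., lists and objects as JSON in quotes. jog_arm: Moves the arm, as the interface text tells. Shifts and turns lie within -1 to 1; 1 stands for 500 mm of shift or 120 degrees of turn. Its arguments: {"type":"object","properties":{"increments":{"type":"array","items":{"type":"array"}},"fingers":{"type":"number"}},"required":["increments"]}

```bash
mkdir -p pics; ls
cat > h.py <<'E'
import numpy as np, cv2
from workcell import sense, snapshot
def snap(n,f):
    s=snapshot(n); cv2.imwrite('pics/'+f+'.png', cv2.cvtColor(s['frame'],cv2.COLOR_RGB2BGR)); np.savez('pics/'+f+'.npz',**s); return s
def load(f): return dict(np.load('pics/'+f+'.npz'))
def ray(s,uv):
    p=cv2.undistortPoints(np.array([[uv]],float),s['mtx'],s['dist_coeffs'])[0,0]
    R=cv2.Rodrigues(s['rvec'])[0]; t=np.ravel(s['tvec']); c=-R.T@t; d=R.T@np.array([p[0],p[1],1]); return c,d/np.linalg.norm(d)
def plane(s,uv,z):
    c,d=ray(s,uv); return c+d*(z-c[2])/d[2]
def tri(s1,u1,s2,u2):
    c1,d1=ray(s1,u1);c2,d2=ray(s2,u2)
    A=np.stack([d1,-d2],1);k=np.linalg.lstsq(A,c2-c1,rcond=None)[0]
    p,q=c1+k[0]*d1,c2+k[1]*d2; return (p+q)/2,np.linalg.norm(p-q)
def proj(s,P): return cv2.projectPoints(np.array(P,float).reshape(-1,3),s['rvec'],s['tvec'],s['mtx'],s['dist_coeffs'])[0][:,0]
E
python3 - <<'E'
from h import *
print(sense())
for n in('scene','top'):
    s=snap(n,n+'0'); print(n,ray(s,(256,192)))
E
```

```text
pics
{'time': 0.0, 'qpos': array([ 1.50311836e+00,  3.59375778e-01,  1.10271503e-02, -3.48707487e-04,
       -1.22412762e+00, -2.88087297e-01]), 'qvel': array([ 0.00018664,  0.00072222,  0.00106198, -0.00074633, -0.00050644,
        0.00052546]), 'effort': array([ 9.63355269e-04, -5.82720709e+01,  2.93063951e+01,  6.99716136e+00,
        6.92514455e-03, -1.48803665e-04]), 'position': array([0.23496937, 0.63223113, 0.22561635]), 'tool_rot': array([ 3.13988882e+00, -1.63046646e-04, -3.55883876e-01]), 'ft_force': array([-0.1739034 , -0.60968544,  0.22707439]), 'moment': array([ 0.00066349,  0.00351861, -0.0443297 ]), 'width': 0.08751463071840095}
scene (array([1.42002953, 0.14688204, 0.80316943]), array([-0.80657892, -0.11474564, -0.57988265]))
top (array([ 0.3975893 , -0.00793963,  1.31616851]), array([ 0.10957993,  0.00129989, -0.99397714]))
```

View pics/scene0.png

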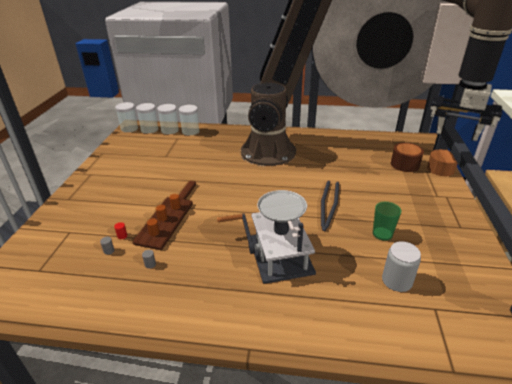

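View pics/top0.png

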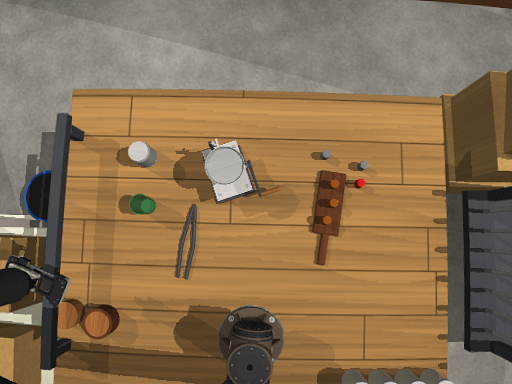

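The amber cylinders on the paddle are at top (334,183), (334,203), (327,220) and scene (175,200), (165,212), (153,226). The possible mix-ups are two grey ones at top (325,155) and (363,166) and a red one at top (360,183). The brown pots at the left are far too large. I'll check this with close crops.

Run:
```python
import cv2,numpy as np
a=cv2.imread('pics/top0.png');b=cv2.imread('pics/scene0.png')
def c(i,x,y,w,h,W,H): return cv2.resize(i[y:y+h,x:x+w],(W,H),interpolation=cv2.INTER_CUBIC)
cv2.imwrite('pics/c1.png',np.hstack([c(a,290,140,100,140,400,560),c(a,190,130,100,140,400,560)]))
cv2.imwrite('pics/c2.png',np.vstack([c(b,90,170,130,100,390,300),c(b,210,180,130,100,390,300)]))
cv2.imwrite('pics/c3.png',c(b,210,180,120,100,720,600))
```

```text
(no output)
```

View pics/c1.png

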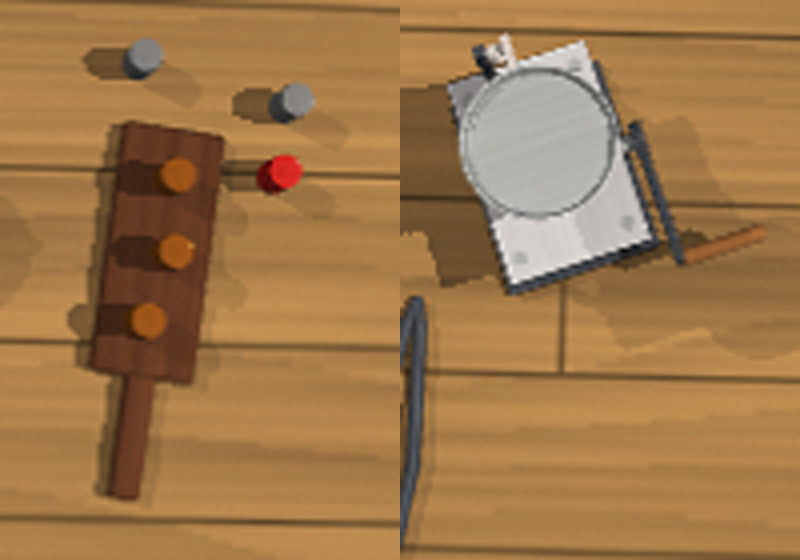

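View pics/c2.png

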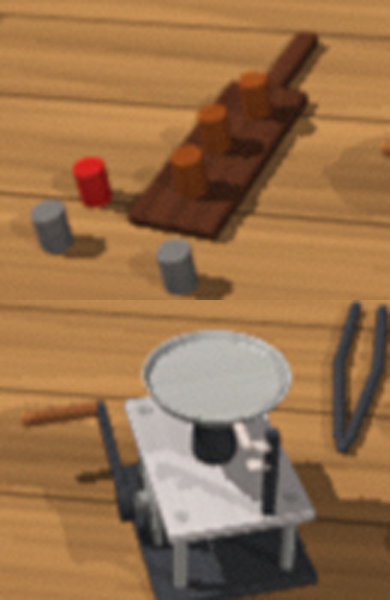

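View pics/c3.png

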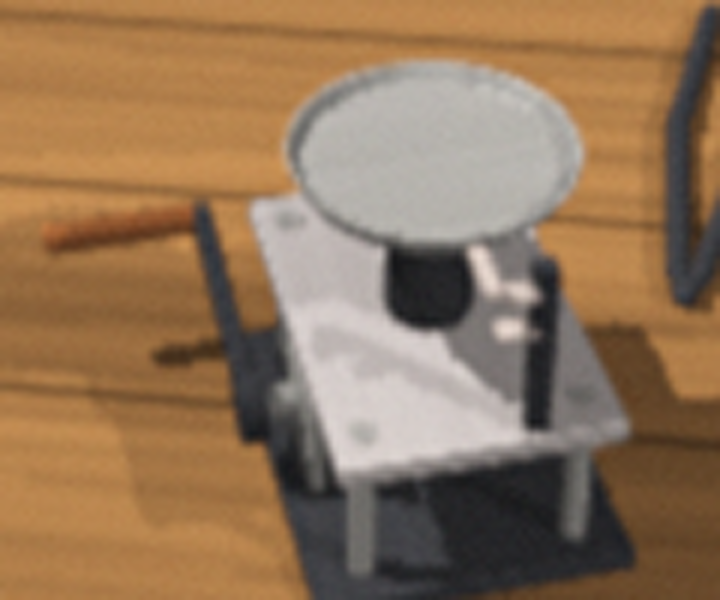

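Run:
```python
from h import *
T=load('top0');S=load('scene0')
def t(x,y,ox=290,oy=140,k=4.): return ((x+.5)/k+ox-.5,(y+.5)/k+oy-.5)
for n,u,v in(('s0',(178,175),(254,80)),('s1',(177,251),(214,112)),('s2',(149,321),(187,154))):
    a=t(*u);b=t(v[0],v[1],90,170,3.)
    print(n,plane(T,a,.063),plane(S,b,.063),'tri?',)
a=t(538-400,142,190,130)
b=t(434,153,210,180,6.)
print('pan',tri(T,a,S,b))
pan=tri(T,a,S,b)[0]
# grip ends
g1=t(760-400,234,190,130);g0=t(685-400,258,190,130)
h1=t(50,238,210,180,6.);h0=t(195,216,210,180,6.)
print('grip end',tri(T,g1,S,h1),'inner',tri(T,g0,S,h0))
# paddle axis corners
for p in((127,122),(223,137),(192,382),(92,368)): print('pad',plane(T,t(*p),.018)[:2])
# plate corners in top
for p in((585,42),(657,240),(510,292)): print('plate/base',plane(T,t(p[0]-400,p[1],190,130),.0)[:2],plane(T,t(p[0]-400,p[1],190,130),.08)[:2])
for n,v in(('up',(520,290)),('lo',(512,328)),('ptr',(497,285)),('ptrroot',(478,250))):
    c,d=ray(S,t(*v,210,180,6.)); 
    # on vertical plane: horiz dist from pan
    print(n,[ (c+d*(z-c[2])/d[2]).round(3) for z in(.09,.11,.13,.15)])
```

```text
s0 [ 0.57412617 -0.29102129  0.063     ] [ 0.44429404 -0.26338774  0.063     ] tri?
s1 [ 0.50444224 -0.29008726  0.063     ] [ 0.50475204 -0.28821207  0.063     ] tri?
s2 [ 0.44041839 -0.26469821  0.063     ] [ 0.57480437 -0.29243685  0.063     ] tri?
pan (array([0.60954282, 0.10066133, 0.18338141]), np.float64(0.0008638881092585541))
grip end (array([ 0.55136522, -0.0924731 ,  0.06924612]), np.float64(0.002185480965461842)) inner (array([ 0.52760924, -0.02399621,  0.07051863]), np.float64(0.00012220609368199622))
pad [ 0.63005421 -0.2524914 ]
pad [ 0.61798656 -0.34442562]
pad [ 0.38590017 -0.31465942]
pad [ 0.39708494 -0.22069023]
plate/base [0.74328976 0.07651273] [0.72227722 0.07137951]
plate/base [0.55161017 0.0020941 ] [0.5422484  0.00148423]
plate/base [0.49862922 0.14061435] [0.49248777 0.13158487]
up [array([0.589, 0.141, 0.09 ]), array([0.612, 0.141, 0.11 ]), array([0.635, 0.142, 0.13 ]), array([0.659, 0.142, 0.15 ])]
lo [array([0.616, 0.139, 0.09 ]), array([0.638, 0.139, 0.11 ]), array([0.661, 0.139, 0.13 ]), array([0.683, 0.14 , 0.15 ])]
ptr [array([0.586, 0.13 , 0.09 ]), array([0.61 , 0.131, 0.11 ]), array([0.633, 0.131, 0.13 ]), array([0.656, 0.132, 0.15 ])]
ptrroot [array([0.562, 0.12 , 0.09 ]), array([0.586, 0.121, 0.11 ]), array([0.61 , 0.121, 0.13 ]), array([0.634, 0.122, 0.15 ])]
```

```bash
cat >> h.py <<'E'
from scipy.spatial.transform import Rotation as Ro
def rel(pos,yaw):
    st=sense(); R=Ro.from_euler('xyz',st['tool_rot']); 
    d=R.inv().apply(np.array(pos)-st['position'])/.5
    T=Ro.from_euler('xyz',[np.pi,0,yaw]); w=(R.inv()*T).as_rotvec()/np.radians(120)
    print('t',round(float(st['time']),2),'shift',d.round(4).tolist(),'turn',w.round(4).tolist(),'rows',max(np.linalg.norm(d)*10,np.linalg.norm(w)*120/8.59).round(1))
E
python3 - <<'E'
from h import *
rel([.45,.15,.30],-.2); rel([.44,-.265,.20],-.126)
E
```

```text
t 0.1 shift [0.7392, 0.7546, -0.1473] turn [0.0007, -0.0, -0.0744] rows 10.7
t 0.1 shift [1.0096, 1.5392, 0.0539] turn [0.0007, 0.0, -0.1098] rows 18.4
```

Call:
jog_arm --increments '[[[0.739,0.755,-0.147],[0,0,-0.09]],[[0.739,0.755,-0.147],[0,0,-0.09]],[[0.739,0.755,-0.147],[0,0,-0.09]],[[0.739,0.755,-0.147],[0,0,-0.09]],[[0.739,0.755,-0.147],[0,0,-0.09]],[[0.739,0.755,-0.147],[0,0,-0.09]],[[0.739,0.755,-0.147],[0,0,-0.09]],[[0.739,0.755,-0.147],[0,0,-0.09]],[[0.739,0.755,-0.147],[0,0,-0.09]],[[0.739,0.755,-0.147],[0,0,-0.09]]]' --fingers 0.8

```text
time: 1.1
position: [0.4365, 0.1782, 0.2956]
tool_rot: [3.14, 0.0, -0.167]
ft_force: [1.4, 0.1, 0.3]
width: 0.0701
```

Run:
```python
from h import *
print(sense()['position'],sense()['tool_rot'],sense()['width'])
rel([.4405,-.265,.15],-.126)
```

```text
[0.43645774 0.17815679 0.29558626] [ 3.14047946e+00  5.14104442e-05 -1.66901592e-01] 0.07012845966200797
t 1.1 shift [0.1552, 0.8723, 0.2921] turn [0.0005, 0.0, -0.0195] rows 9.3
```

Call:
jog_arm --increments '[[[0.155,0.872,0.25],[0,0,-0.02]],[[0.155,0.872,0.25],[0,0,-0.02]],[[0.155,0.872,0.25],[0,0,-0.02]],[[0.155,0.872,0.25],[0,0,-0.02]],[[0.155,0.872,0.25],[0,0,-0.02]],[[0.155,0.872,0.25],[0,0,-0.02]],[[0.155,0.872,0.25],[0,0,-0.02]],[[0.155,0.872,0.25],[0,0,-0.02]],[[0.155,0.872,0.25],[0,0,-0.02]],[[0.155,0.872,0.25],[0,0,-0.02]]]'

```text
time: 2.1
position: [0.4388, -0.2682, 0.1689]
tool_rot: [3.141, 0.004, -0.129]
ft_force: [-0.3, 1.0, -0.6]
width: 0.07
```

Run:
```python
from h import *
print(sense()['position'],sense()['tool_rot'],sense()['width'])
rel([.4405,-.265,.035],-.126)
```

```text
[ 0.4387905  -0.2681622   0.16886876] [ 3.14059246  0.00368944 -0.12883443] 0.07000064357934109
t 2.1 shift [0.0036, -0.007, 0.2677] turn [0.0005, 0.0018, -0.0014] rows 2.7
```

Call:
jog_arm --increments '[[[0.003,-0.006,0.08],[0,0.0018,0]],[[0.003,-0.006,0.16],[0,0.0018,0]],[[0.003,-0.006,0.22],[0,0.0018,0]],[[0.003,-0.006,0.268],[0,0.0018,0]],[[0.003,-0.006,0.268],[0,0.0018,0]],[[0.003,-0.006,0.268],[0,0.0018,0]]]'

```text
time: 2.7
position: [0.4403, -0.2653, 0.0351]
tool_rot: [3.14, 0.001, -0.128]
ft_force: [-0.3, -0.2, 0.5]
width: 0.0699
```

Call:
jog_arm --increments '[[[0,0,0],[0,0,0]],[[0,0,0],[0,0,0]],[[0,0,0],[0,0,0]],[[0,0,0],[0,0,0]],[[0,0,0],[0,0,0]],[[0,0,0],[0,0,0]],[[0,0,0],[0,0,0]]]' --fingers 0

```text
time: 3.4
position: [0.4404, -0.2654, 0.0354]
tool_rot: [3.14, 0.001, -0.128]
ft_force: [-0.8, -0.1, 2.7]
width: 0.0312
```

Run:
```python
from h import *
print(sense()['position'],sense()['tool_rot'],sense()['width'])
snap('scene','scene1')
```

```text
[ 0.44038184 -0.26537777  0.03539066] [ 3.14030462e+00  5.90384035e-04 -1.28222372e-01] 0.0312315578945873
```

View pics/scene1.png

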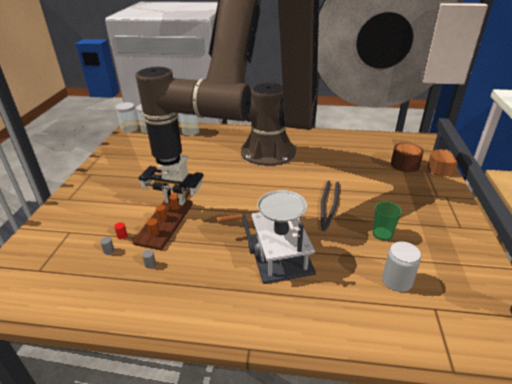

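Call:
jog_arm --increments '[[[0,0,-0.1],[0,0,0]],[[0,0,-0.2],[0,0,0]],[[0,0,-0.3],[0,0,0]],[[0,0,-0.4],[0,0,0]],[[0,0,-0.5],[0,0,0]],[[0,0,-0.5],[0,0,0]]]'

```text
time: 4.05
position: [0.4434, -0.2664, 0.2927]
tool_rot: [3.138, -0.011, -0.128]
ft_force: [1.0, -0.5, -1.8]
width: 0.0315
```

Run:
```python
from h import *
print(sense()['position'],sense()['tool_rot'],sense()['width'])
rel([.6335,.0976,.285],-.126)
```

```text
[ 0.44343536 -0.26643808  0.2927403 ] [ 3.13762223 -0.01108797 -0.12753923] 0.03146937239493997
t 4.05 shift [0.2842, -0.7706, 0.0156] turn [0.0019, -0.0053, -0.0007] rows 8.2
```

Call:
jog_arm --increments '[[[0.03,-0.08,0],[0.002,-0.005,0]],[[0.065,-0.17,0],[0.002,-0.005,0]],[[0.1,-0.27,0],[0.002,-0.005,0]],[[0.14,-0.37,0],[0.002,-0.005,0]],[[0.175,-0.47,0.01],[0.002,-0.005,0]],[[0.21,-0.57,0.01],[0.002,-0.005,0]],[[0.245,-0.66,0.016],[0.002,-0.005,0]],[[0.27,-0.73,0.016],[0.002,-0.005,0]],[[0.284,-0.771,0.016],[0.002,-0.005,0]],[[0.284,-0.771,0.016],[0.002,-0.005,0]]]'

```text
time: 5.05
position: [0.634, 0.1005, 0.2827]
tool_rot: [3.141, 0.002, -0.125]
ft_force: [-0.6, -1.3, -1.1]
width: 0.0314
```

Run:
```python
from h import *
print(sense()['position'],sense()['tool_rot'],sense()['width'])
rel([.6335,.0976,.200],-.126)
snap('scene','scene2')
snap('top','top2')
i=cv2.imread('pics/scene2.png')[150:290,200:340]; cv2.imwrite('pics/c4.png',cv2.resize(i,(600,600),interpolation=3))
```

```text
[0.63401739 0.100454   0.28265006] [ 3.14075823e+00  1.65277266e-03 -1.24966312e-01] 0.03144387934399954
t 5.05 shift [-0.0, 0.0057, 0.1653] turn [0.0004, 0.0008, 0.0005] rows 1.7
```

View pics/c4.png

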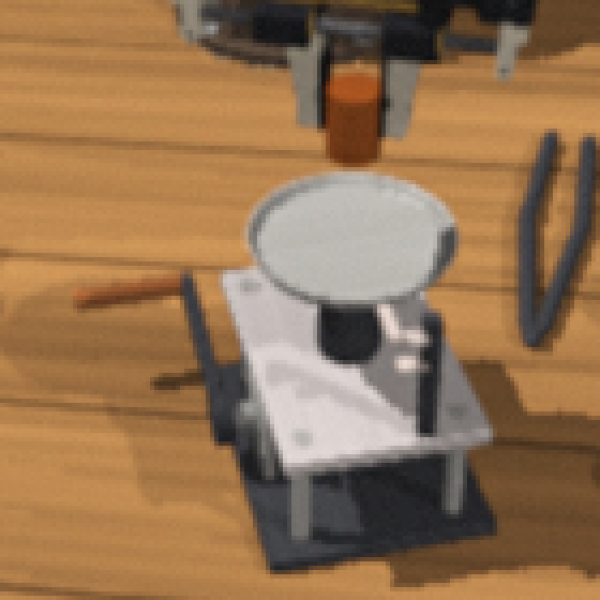

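Call:
jog_arm --increments '[[[0,0.004,0.05],[0,0,0]],[[0,0.004,0.1],[0,0,0]],[[0,0.004,0.14],[0,0,0]],[[0,0.004,0.165],[0,0,0]],[[0,0.004,0.177],[0,0,0]],[[0,0.004,0.189],[0,0,0]],[[0,0.004,0.189],[0,0,0]],[[0,0.004,0.189],[0,0,0]]]'

```text
time: 5.95
position: [0.6331, 0.0958, 0.1901]
tool_rot: [3.141, -0.0, -0.127]
ft_force: [0.6, -0.6, 0.6]
width: 0.0317
```

Run:
```python
from h import *
print(sense()['position'],sense()['tool_rot'],sense()['width'])
snap('scene','scene3')
i=cv2.imread('pics/scene3.png')[150:290,200:340]; cv2.imwrite('pics/c5.png',cv2.resize(i,(600,600),interpolation=3))
```

```text
[0.63311168 0.09583387 0.19007726] [ 3.14129305e+00 -1.63415492e-04 -1.26793791e-01] 0.03170673200003615
```

View pics/c5.png

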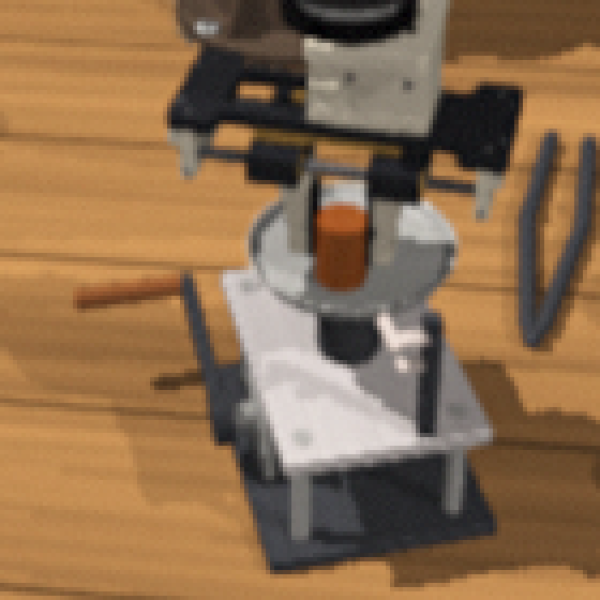

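Call:
jog_arm --increments '[[[0,0,0],[0,0,0]],[[0,0,0],[0,0,0]],[[0,0,0],[0,0,0]],[[0,0,0],[0,0,0]],[[0,0,-0.03],[0,0,0]],[[0,0,-0.1],[0,0,0]],[[0,0,-0.18],[0,0,0]],[[0,0,-0.26],[0,0,0]],[[0,0,-0.26],[0,0,0]]]' --fingers 0.65

```text
time: 6.9
position: [0.6356, 0.0961, 0.3271]
tool_rot: [-3.138, -0.01, -0.126]
ft_force: [0.6, 1.4, -1.3]
width: 0.0568
```

Run:
```python
from h import *
print(sense()['position'],sense()['tool_rot'],sense()['width'])
snap('scene','scene4')
im=[cv2.resize(cv2.imread(f'pics/scene{k}.png')[195:245,260:325],(780,600),interpolation=3) for k in (0,4)]
cv2.imwrite('pics/c6.png',cv2.resize(np.hstack(im),(800,308)));cv2.imwrite('pics/c7.png',im[1])
```

```text
[0.63556263 0.09614113 0.32706766] [-3.13824549 -0.00999238 -0.12640101] 0.056837703787285546
```

View pics/c6.png

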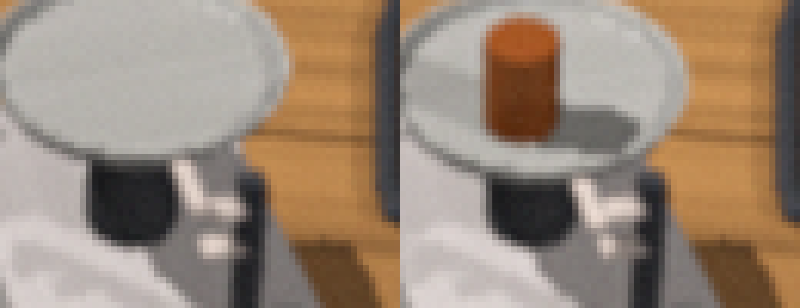

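View pics/c7.png

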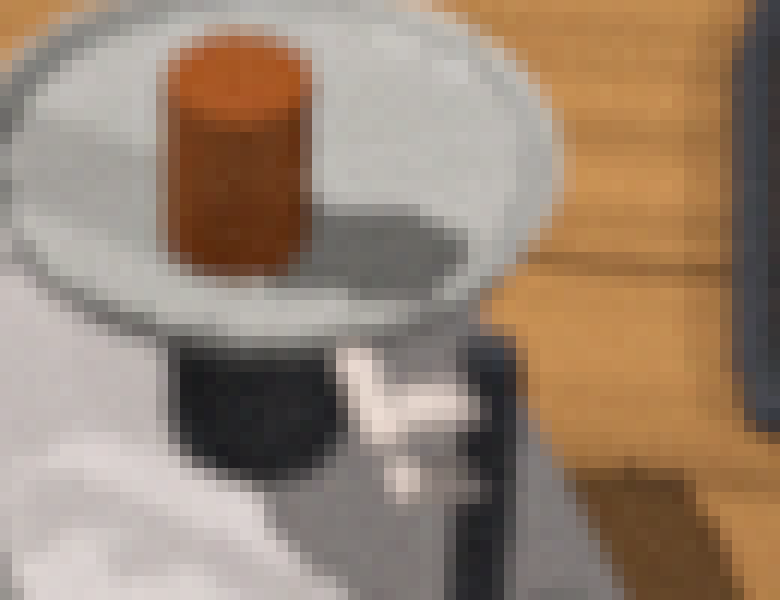

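Run:
```python
from h import *
snap('top','top4')
a=cv2.imread('pics/top0.png')[130:170,200:240];b=cv2.imread('pics/top4.png')[130:170,200:240]
cv2.imwrite('pics/c8.png',cv2.resize(np.hstack([a,b]),(800,400),interpolation=0))
S=load('scene4');S0=load('scene0')
pan=np.array([.6095,.1007]);u=np.array([.945,.327]);v=np.array([-.327,.945])
def cc(p): return ((p-[260,195]+.5)*12-.5).round(0).tolist()
for z in(.155,.16,.165,.17,.175,.18):
  print(z,[cc(proj(S,[*(pan+r*u),z])[0]) for r in(.066,.075,.085,.095)])
```

```text
0.155 [[347.0, 416.0], [358.0, 444.0], [371.0, 475.0], [384.0, 506.0]]
0.16 [[348.0, 399.0], [359.0, 426.0], [372.0, 457.0], [385.0, 488.0]]
0.165 [[348.0, 381.0], [360.0, 408.0], [373.0, 439.0], [386.0, 470.0]]
0.17 [[349.0, 362.0], [361.0, 390.0], [374.0, 421.0], [387.0, 452.0]]
0.175 [[350.0, 344.0], [362.0, 371.0], [375.0, 402.0], [388.0, 433.0]]
0.18 [[351.0, 326.0], [362.0, 353.0], [376.0, 384.0], [389.0, 415.0]]
```

View pics/c8.png

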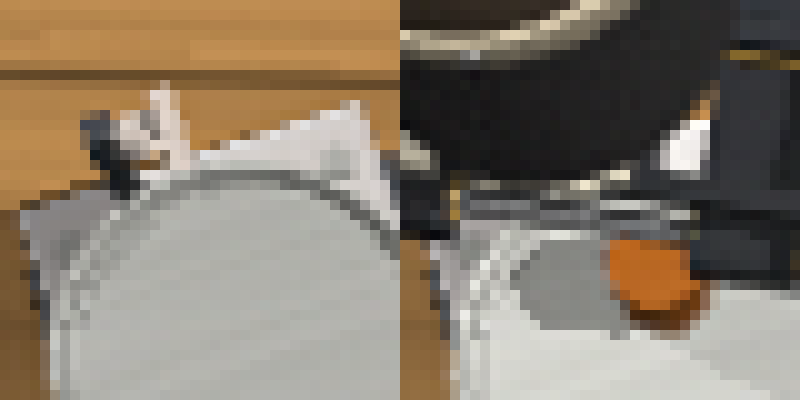

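Run:
```python
from h import *
S=load('scene4');T=load('top0')
pan=np.array([.6095,.1007]);u=np.array([.945,.327]);v=np.array([-.327,.945])
for n,p in(('ptip',(160,90)),('tab',(130,115)),('tab2',(145,125)),('post',(95,130))):
  q=plane(T,(p[0]/10-.5+200,p[1]/10-.5+130),.18)[:2]-pan; print(n,(q@u).round(4),(q@v).round(4))
def cc(p): return ((p-[260,195]+.5)*12-.5).round(0).tolist()
for r in(.08,.085,.09,.095):
 for z in(.155,.16,.165,.17,.175,.18,.185):
  print(r,z,[cc(proj(S,[*(pan+r*u+w*v),z])[0]) for w in(0.005,.015,.025)])
```

```text
ptip 0.0964 0.0013
tab 0.0913 0.0134
tab2 0.0864 0.0096
post 0.0899 0.0261
0.08 0.155 [[388.0, 456.0], [433.0, 449.0], [479.0, 442.0]]
0.08 0.16 [[389.0, 438.0], [435.0, 431.0], [480.0, 424.0]]
0.08 0.165 [[390.0, 420.0], [436.0, 413.0], [482.0, 406.0]]
0.08 0.17 [[390.0, 402.0], [437.0, 395.0], [483.0, 388.0]]
0.08 0.175 [[391.0, 383.0], [438.0, 377.0], [484.0, 370.0]]
0.08 0.18 [[392.0, 365.0], [439.0, 358.0], [485.0, 351.0]]
0.08 0.185 [[393.0, 346.0], [440.0, 340.0], [486.0, 333.0]]
0.085 0.155 [[394.0, 471.0], [440.0, 464.0], [486.0, 458.0]]
0.085 0.16 [[395.0, 453.0], [441.0, 446.0], [487.0, 440.0]]
0.085 0.165 [[396.0, 435.0], [442.0, 428.0], [489.0, 422.0]]
0.085 0.17 [[397.0, 417.0], [443.0, 410.0], [490.0, 403.0]]
0.085 0.175 [[398.0, 399.0], [445.0, 392.0], [491.0, 385.0]]
0.085 0.18 [[399.0, 380.0], [446.0, 373.0], [492.0, 367.0]]
0.085 0.185 [[400.0, 362.0], [447.0, 355.0], [493.0, 348.0]]
0.09 0.155 [[401.0, 487.0], [447.0, 480.0], [493.0, 473.0]]
0.09 0.16 [[402.0, 469.0], [448.0, 462.0], [494.0, 455.0]]
0.09 0.165 [[403.0, 451.0], [449.0, 444.0], [496.0, 437.0]]
0.09 0.17 [[404.0, 433.0], [450.0, 426.0], [497.0, 419.0]]
0.09 0.175 [[405.0, 414.0], [452.0, 407.0], [498.0, 400.0]]
0.09 0.18 [[406.0, 396.0], [453.0, 389.0], [499.0, 382.0]]
0.09 0.185 [[407.0, 377.0], [454.0, 370.0], [501.0, 363.0]]
0.095 0.155 [[408.0, 503.0], [454.0, 496.0], [500.0, 489.0]]
0.095 0.16 [[409.0, 485.0], [455.0, 478.0], [501.0, 471.0]]
0.095 0.165 [[410.0, 467.0], [456.0, 460.0], [503.0, 453.0]]
0.095 0.17 [[411.0, 448.0], [457.0, 441.0], [504.0, 434.0]]
0.095 0.175 [[412.0, 430.0], [458.0, 423.0], [505.0, 416.0]]
0.095 0.18 [[413.0, 411.0], [460.0, 404.0], [507.0, 397.0]]
0.095 0.185 [[414.0, 393.0], [461.0, 386.0], [508.0, 379.0]]
```

Run:
```python
from h import *
i=cv2.imread('pics/scene0.png')[218:240,282:304]
j=cv2.imread('pics/scene4.png')[218:240,282:304]
cv2.imwrite('pics/c9.png',cv2.resize(np.hstack([i,j]),(792,396),interpolation=0))
t=cv2.imread('pics/top0.png')[136:152,204:224]
cv2.imwrite('pics/c10.png',cv2.resize(t,(800,640),interpolation=0)[:600])
print('scene0 G');print(i[:,:,1]);print('scene4');print(j[:,:,1]);print('top0');print(t[:,:,1])
```

```text
scene0 G
[[184 183 181 181 181 181 180 174 166 171 171 155 145 130 116 130 162 142
  135 136 138 139]
 [176 175 178 176 173 167 159 149 133 125 128 114 112 120 114 126 154 143
  135 136 134 133]
 [128 129 129 133 128 128 138 137 122 100 105 103 106 116 120 116 124 122
  133 138 138 137]
 [ 84  81  82  85  82 105 164 186 175 132 115 113 114 117 119 116 112 118
  128 132 138 140]
 [ 55  55  55  53  52  89 174 211 206 167 129 115 116 117 115 116 107 103
  106 113 117 137]
 [ 43  39  39  35  34  60 140 200 209 178 139 118 119 118 116 114  95  79
   81  74  93 123]
 [ 33  37  35  34  30  43 107 183 208 198 161 127 116 114 115 111  82  61
   58  62  68 109]
 [ 36  37  36  36  37  31  84 166 207 209 178 134 117 115 119 115  81  49
   47  47  54  93]
 [ 37  39  39  37  34  32  63 143 193 212 199 149 133 135 136 137 100  54
   38  34  39  84]
 [ 38  35  39  37  38  29  54 124 177 208 204 174 173 181 183 175 135  80
   40  32  45  81]
 [ 39  40  38  39  39  34  53 108 153 183 189 168 169 194 202 199 170 117
   60  36  44  90]
 [ 38  39  38  38  38  31  54 101 125 150 151 141 137 162 183 185 16
[... 3675 characters left out ...]
 132 131
  130 120]
 [138 137 140 137 101  49  34  61 150 155 182 214 212 207 194 130 123  98
  158 226]
 [136 138 137 137 134  25  31  54  79 116 150 164 108 210 198 170 222 216
  208 206]
 [134 133 132 136 133  79  25  31  33  76  73  81 131 210 207 188 186 201
  193 187]
 [136 136 138 136 138 136  78  24  31  95 219 223 208 182 186 148 120 112
  115 114]
 [140 142 137  79  77  63  61  26  29  43 117 189 185 130 125 123 117 126
  138 147]
 [ 79  77  66 110 136 134 132  73  40 117 188 128 133 131 146 172 161 164
  179 177]
 [ 99 133 131 132 131 132 130 130 120 170 140 130 149 162 180 179 176 176
  176 177]
 [132 131 130 130 130 129 141 195 152 141 149 173 180 176 177 177 178 179
  179 175]]
```

View pics/c9.png

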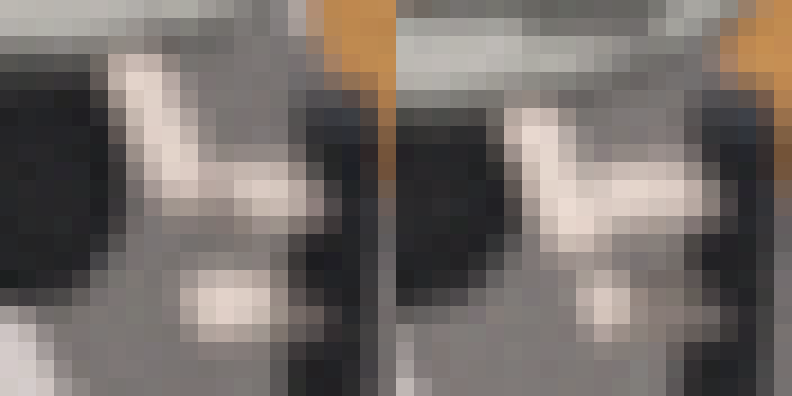

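View pics/c10.png

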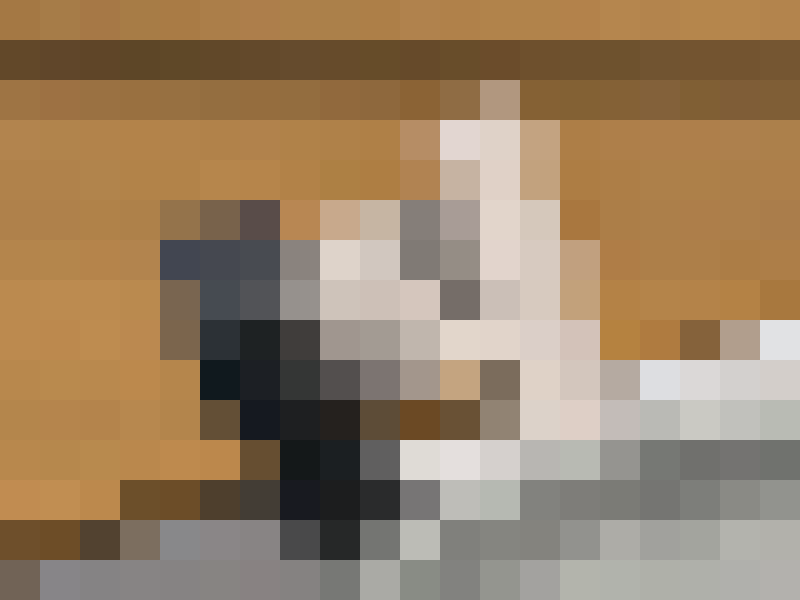

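The first slug stands in the pan, seen in scene4 at about (280,208). The pointer sits about level with the upper tab at (293,228), not midway between the tabs, and both the ray geometry and the shadows put the pan at about 28 mm. A second slug is needed, so I'll fetch the middle one.

Run:
```python
from h import *
rel([.5045,-.289,.15],-.126)
```

```text
t 7.0 shift [-0.1592, 0.7972, 0.3412] turn [-0.0006, -0.0011, -0.0004] rows 8.8
```

Call:
jog_arm --increments '[[[-0.018,0.09,0],[0,-0.001,0]],[[-0.036,0.18,0],[0,-0.001,0]],[[-0.054,0.27,0],[0,-0.001,0]],[[-0.072,0.36,0],[0,-0.001,0]],[[-0.09,0.45,0],[0,-0.001,0]],[[-0.108,0.54,0.04],[0,-0.001,0]],[[-0.13,0.63,0.1],[0,-0.001,0]],[[-0.145,0.72,0.16],[0,-0.001,0]],[[-0.159,0.797,0.23],[0,-0.001,0]],[[-0.159,0.797,0.3],[0,-0.001,0]]]' --fingers 0.8

```text
time: 8.0
position: [0.5031, -0.2918, 0.1694]
tool_rot: [-3.141, -0.001, -0.129]
ft_force: [1.3, -0.4, -0.7]
width: 0.07
```

Run:
```python
from h import *
print(sense()['position'],sense()['tool_rot'],sense()['width'])
s=snap('scene','scene5')
rel([.5045,-.289,.035],-.126)
```

```text
[ 0.50310632 -0.29182504  0.16937147] [-3.14081587e+00 -8.33668556e-04 -1.29315557e-01] 0.07002564341738539
t 8.05 shift [0.0136, -0.0018, 0.2513] turn [-0.0022, 0.005, -0.0026] rows 2.5
```

View pics/scene5.png

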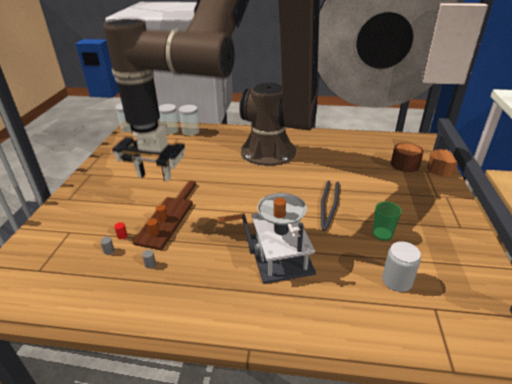

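Call:
jog_arm --increments '[[[0.007,-0.003,0.05],[0,0,0]],[[0.007,-0.003,0.05],[0,0,0]]]'

```text
time: 8.25
position: [0.4986, -0.2876, 0.1307]
tool_rot: [-3.135, 0.02, -0.133]
ft_force: [-0.7, 0.0, -0.3]
width: 0.0702
```

Run:
```python
from h import *
print(sense()['position'],sense()['tool_rot'],sense()['width'])
rel([.5045,-.289,.035],-.126)
```

```text
[ 0.49860557 -0.28756423  0.13066488] [-3.13511892  0.02012492 -0.1329741 ] 0.07021264188259412
t 8.25 shift [0.0159, 0.0025, 0.191] turn [-0.0031, 0.0096, -0.0034] rows 1.9
```

Call:
jog_arm --increments '[[[0.014,0.002,0.02],[-0.003,0.0096,-0.003]],[[0.016,0.0025,0.05],[-0.003,0.0096,-0.003]],[[0.016,0.0025,0.11],[-0.003,0.0096,-0.003]],[[0.016,0.0025,0.16],[-0.003,0.0096,-0.003]],[[0.016,0.0025,0.191],[-0.003,0.0096,-0.003]],[[0.016,0.0025,0.191],[-0.003,0.0096,-0.003]],[[0.016,0.0025,0.191],[-0.003,0.0096,-0.003]]]'

```text
time: 8.95
position: [0.5053, -0.2889, 0.0361]
tool_rot: [3.141, -0.001, -0.126]
ft_force: [-0.1, 0.0, 0.6]
width: 0.0702
```

Call:
jog_arm --increments '[[[0,0,0],[0,0,0]],[[0,0,0],[0,0,0]],[[0,0,0],[0,0,0]],[[0,0,0],[0,0,0]],[[0,0,0],[0,0,0]],[[0,0,0],[0,0,0]],[[0,0,0],[0,0,0]]]' --fingers 0

```text
time: 9.65
position: [0.5054, -0.289, 0.0363]
tool_rot: [3.141, -0.001, -0.126]
ft_force: [-1.0, -0.3, 2.1]
width: 0.0311
```

Call:
jog_arm --increments '[[[0,0,-0.08],[0,0,0]],[[0,0,-0.17],[0,0,0]],[[0,0,-0.26],[0,0,0]],[[0,0,-0.35],[0,0,0]],[[0,0,-0.44],[0,0,0]],[[0,0,-0.52],[0,0,0]],[[0,0,-0.52],[0,0,0]],[[0,0,-0.52],[0,0,0]]]'

```text
time: 10.45
position: [0.5054, -0.2887, 0.2968]
tool_rot: [-3.141, -0.002, -0.126]
ft_force: [-1.3, -0.0, -2.2]
width: 0.0316
```

Run:
```python
from h import *
print(sense()['position'],sense()['tool_rot'],sense()['width'])
rel([.5855,.102,.285],-.126)
```

```text
[ 0.50536775 -0.28871437  0.2968397 ] [-3.14140739e+00 -2.36226370e-03 -1.25848965e-01] 0.03155859101804506
t 10.45 shift [0.0609, -0.7954, 0.024] turn [-0.0001, -0.0011, 0.0001] rows 8.0
```

Call:
jog_arm --increments '[[[0.006,-0.08,0],[0,-0.001,0]],[[0.012,-0.17,0],[0,-0.001,0]],[[0.02,-0.27,0],[0,-0.001,0]],[[0.027,-0.37,0],[0,-0.001,0]],[[0.035,-0.47,0],[0,-0.001,0]],[[0.043,-0.57,0],[0,-0.001,0]],[[0.051,-0.67,0],[0,-0.001,0]],[[0.057,-0.74,0.01],[0,-0.001,0]],[[0.061,-0.785,0.02],[0,-0.001,0]],[[0.061,-0.795,0.024],[0,-0.001,0]]]'

```text
time: 11.45
position: [0.5848, 0.1041, 0.2817]
tool_rot: [3.14, 0.004, -0.124]
ft_force: [-1.2, -0.5, -1.4]
width: 0.0318
```

Call:
jog_arm --increments '[[[0,0,0],[0,0,0]],[[0,0,0],[0,0,0]]]'

```text
time: 11.65
position: [0.5841, 0.1035, 0.2803]
tool_rot: [3.138, 0.006, -0.124]
ft_force: [-0.6, -0.7, -1.1]
width: 0.0313
```

Run:
```python
from h import *
print(sense()['position'],sense()['tool_rot'],sense()['width'])
rel([.5855,.102,.179],-.126)
```

```text
[0.58408037 0.10347925 0.28027356] [ 3.13843443  0.00642876 -0.12365072] 0.03129579336088057
t 11.65 shift [0.0045, 0.0019, 0.2025] turn [0.0015, 0.0031, 0.0011] rows 2.0
```

Call:
jog_arm --increments '[[[0.004,0.002,0.05],[0.0015,0.003,0]],[[0.004,0.002,0.1],[0.0015,0.003,0]],[[0.004,0.002,0.145],[0.0015,0.003,0]],[[0.004,0.002,0.17],[0.0015,0.003,0]],[[0.004,0.002,0.187],[0.0015,0.003,0]],[[0.004,0.002,0.2],[0.0015,0.003,0]],[[0.004,0.002,0.2],[0.0015,0.003,0]],[[0.004,0.002,0.2],[0.0015,0.003,0]]]'

```text
time: 12.45
position: [0.5857, 0.102, 0.1811]
tool_rot: [-3.141, -0.001, -0.124]
ft_force: [-0.3, -1.1, -0.2]
width: 0.0314
```

Run:
```python
from h import *
print(sense()['position'],sense()['tool_rot'],sense()['width'])
snap('scene','scene6')
i=cv2.imread('pics/scene6.png')[150:290,200:340]; cv2.imwrite('pics/c11.png',cv2.resize(i,(600,600),interpolation=3))
```

```text
[0.58568137 0.10202138 0.18107442] [-3.14122742e+00 -8.41758378e-04 -1.23600537e-01] 0.03138051772328296
```

View pics/c11.png

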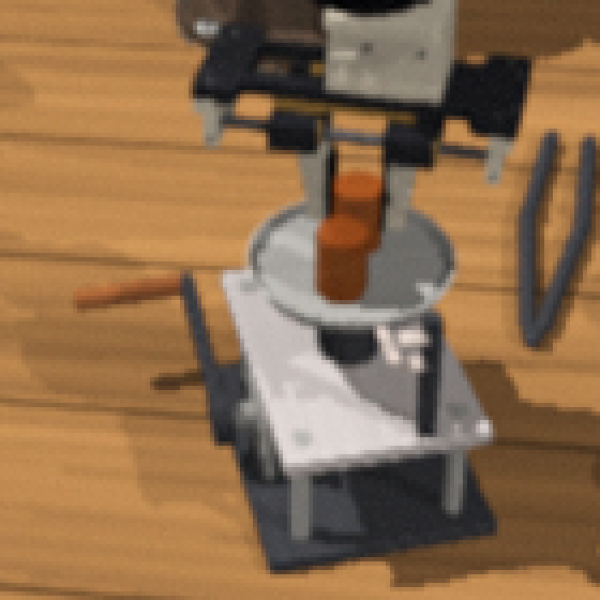

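The held slug is at (358,210) in the crop, over the near half of the pan. The rim has sunk a little, so it is in contact. Releasing.

Call:
jog_arm --increments '[[[0,0,0],[0,0,0]],[[0,0,0],[0,0,0]],[[0,0,0],[0,0,0]],[[0,0,0],[0,0,0]],[[0,0,-0.03],[0,0,0]],[[0,0,-0.1],[0,0,0]],[[0,0,-0.18],[0,0,0]],[[0,0,-0.26],[0,0,0]],[[0,0,-0.26],[0,0,0]]]' --fingers 0.65

```text
time: 13.4
position: [0.5881, 0.1025, 0.3178]
tool_rot: [-3.137, -0.01, -0.123]
ft_force: [0.9, -0.1, 0.5]
width: 0.0569
```

Call:
jog_arm --increments '[[[-0.1,0,0],[0,0,0]],[[-0.2,0,0],[0,0,0]],[[-0.2,0,0],[0,0,0]],[[-0.2,0,0],[0,0,0]],[[-0.2,0,0],[0,0,0]]]'

```text
time: 13.9
position: [0.4894, 0.115, 0.317]
tool_rot: [-3.137, -0.011, -0.123]
ft_force: [0.8, 0.1, 0.6]
width: 0.0567
```

Run:
```python
from h import *
print(sense()['time'],sense()['position'],sense()['tool_rot'],sense()['width'])
snap('scene','scene7');snap('top','top7')
im=[cv2.imread(f'pics/scene{k}.png')[205:245,270:310] for k in (0,4,7)]
cv2.imwrite('pics/c12.png',cv2.resize(np.hstack(im),(795,265),interpolation=0))
i=cv2.imread('pics/scene7.png')[150:290,200:340];j=cv2.imread('pics/top7.png')[130:210,190:290]
cv2.imwrite('pics/c13.png',np.hstack([cv2.resize(i,(400,400),interpolation=3),cv2.resize(j,(400,400),interpolation=3)]))
```

```text
13.9 [0.48937718 0.11499372 0.31695943] [-3.13673014 -0.011026   -0.12275669] 0.056704137206077136
```

View pics/c12.png

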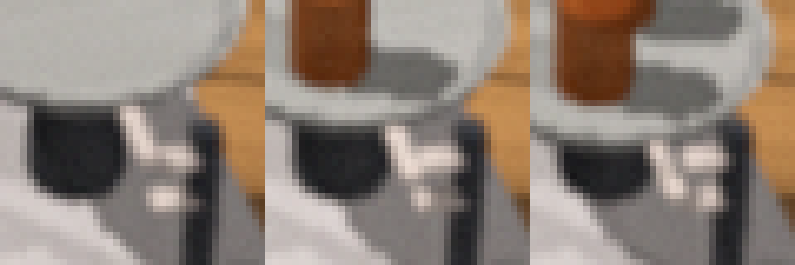

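View pics/c13.png

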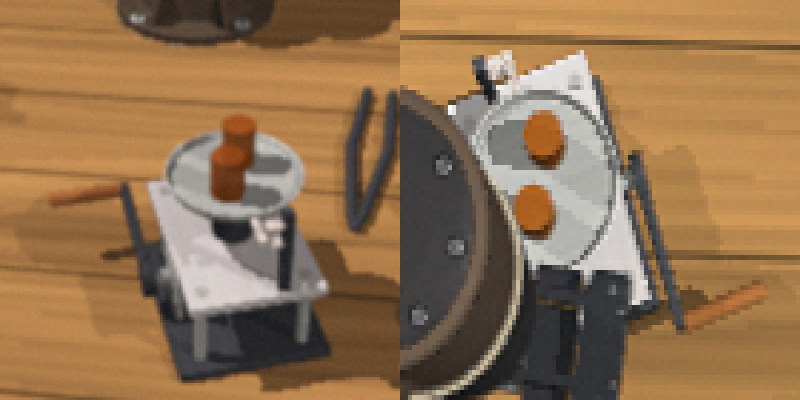

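Run:
```python
from h import *
np.set_printoptions(linewidth=150)
j=cv2.imread('pics/scene7.png')[222:242,286:302]
print(j[:,:,1])
im=[cv2.imread(f'pics/scene{k}.png')[218:242,284:304] for k in (0,4,7)]
cv2.imwrite('pics/c14.png',cv2.resize(np.hstack(im),(780,312),interpolation=0))
```

```text
[[158 160 158 151 127 113 107 122 146 142 141 142 127 109  97 105]
 [182 181 183 180 166 152 139 144 162 146 125 112  85  72  78  77]
 [173 169 172 172 166 155 134 127 129 113 105 101  71  57  60  60]
 [142 137 142 141 131 115 109 109 107 103 114 110  81  53  46  48]
 [106 117 169 169 134 105  98 119 131 131 139 140 101  55  41  36]
 [ 63 111 191 204 167 127 129 168 186 189 182 174 136  77  40  35]
 [ 39  88 177 208 185 150 146 193 211 209 206 201 171 117  57  37]
 [ 34  64 138 188 189 161 147 180 203 201 190 188 166 112  61  36]
 [ 34  45 105 167 187 175 140 148 164 159 151 146 114  74  42  31]
 [ 34  48 101 162 190 188 160 132 123 121 123 123  72  38  32  38]
 [ 39  67 106 152 195 212 197 145 119 127 139 138  81  34  32  37]
 [ 63  95 112 141 185 210 206 164 132 154 178 177 115  52  37  37]
 [ 97 114 119 124 155 180 177 148 130 160 191 196 135  64  35  35]
 [117 119 119 119 125 137 135 126 129 163 186 183 138  81  45  40]
 [122 121 120 116 122 124 120 118 124 146 150 137 103  67  40  39]
 [122 117 120 119 116 119 117 116 120 130 120  94  58  39  35  40]
 [119 119 119 120 118 116 118 117 117 123 113  79  40  32  36  39]
 [121 120 119 119 120 115 121 118 118 121 115  83  40  35  38  43]
 [119 119 123 119 120 118 119 116 116 119 117  80  41  33  36  46]
 [118 121 119 121 117 119 117 118 119 122 113  78  39  30  35  47]]
```

View pics/c14.png

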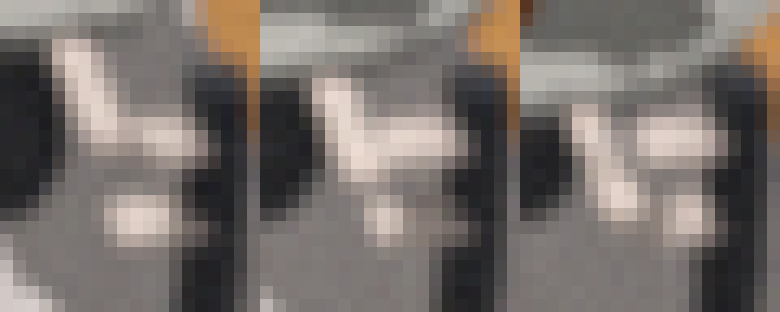

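The pan shows both slugs standing, at (232,175) and (238,140) in the crop, and the pointer tip at (291,233) sits between the tabs at (296,228) and (296,235). Its shadow on the lower tab puts it about 9 mm above that tab, so the pan is at about 37 mm. Next is the lever.

Run:
```python
from h import *
rel([.5426,-.0676,.20],-1.237)
```

```text
t 14.0 shift [0.1479, 0.3499, 0.2329] turn [-0.0044, -0.0032, 0.5317] rows 7.4
```

Call:
jog_arm --increments '[[[0.03,0.07,0],[0,-0.003,0.07]],[[0.06,0.14,0],[-0.002,-0.003,0.14]],[[0.09,0.21,0],[-0.003,-0.003,0.21]],[[0.12,0.28,0],[-0.004,-0.003,0.28]],[[0.148,0.35,0],[-0.004,-0.003,0.35]],[[0.148,0.35,0.05],[-0.004,-0.003,0.42]],[[0.148,0.35,0.1],[-0.004,-0.003,0.49]],[[0.148,0.35,0.16],[-0.004,-0.003,0.532]],[[0.148,0.35,0.22],[-0.004,-0.003,0.532]],[[0.148,0.35,0.233],[-0.004,-0.003,0.532]]]' --fingers 0.65

```text
time: 15.0
position: [0.5411, -0.0683, 0.1958]
tool_rot: [3.136, 0.002, -1.239]
ft_force: [-0.6, -0.4, 0.3]
width: 0.0571
```

Call:
jog_arm --increments '[[[0,0,0],[0,0,0]],[[0,0,0],[0,0,0]]]'

```text
time: 15.2
position: [0.5417, -0.0686, 0.1963]
tool_rot: [3.135, 0.001, -1.239]
ft_force: [0.3, -0.2, 1.1]
width: 0.0565
```

Run:
```python
from h import *
print(sense()['position'],sense()['tool_rot'],sense()['width'])
s=snap('scene','scene8')
i=cv2.imread('pics/scene8.png')[130:290,180:340]; cv2.imwrite('pics/c15.png',cv2.resize(i,(600,600),interpolation=3))
rel([.5426,-.0676,.052],-1.237)
```

```text
[ 0.54173217 -0.06855104  0.19628035] [ 3.13546195e+00  1.30754453e-03 -1.23914033e+00] 0.05648524431607456
t 15.25 shift [-0.0009, -0.003, 0.2897] turn [0.0023, 0.0005, -0.001] rows 2.9
```

View pics/c15.png

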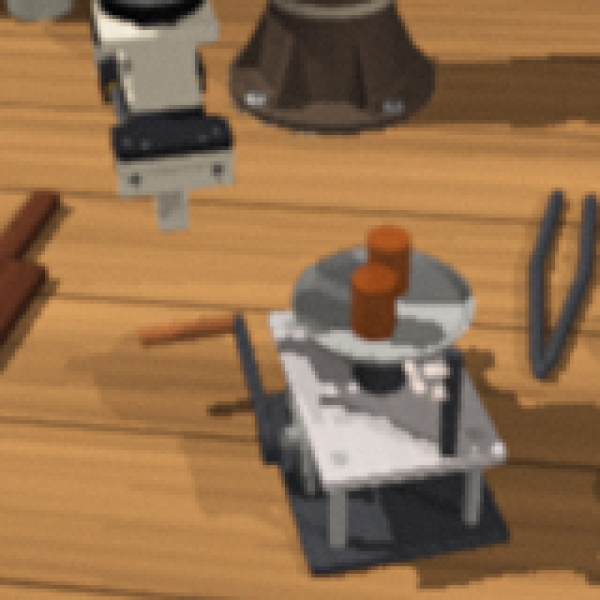

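The gripper is straight above the outer half of the grip bar at (190,330), with the pointer still between the tabs. Going down to the bar.

Call:
jog_arm --increments '[[[-0.001,-0.003,0.08],[0.002,0,0]],[[-0.001,-0.003,0.16],[0.002,0,0]],[[-0.001,-0.003,0.22],[0.002,0,0]],[[-0.001,-0.003,0.265],[0.002,0,0]],[[-0.001,-0.003,0.29],[0.002,0,0]],[[-0.001,-0.003,0.29],[0.002,0,0]],[[-0.001,-0.003,0.29],[0.002,0,0]]]'

```text
time: 15.95
position: [0.5437, -0.0674, 0.0531]
tool_rot: [-3.14, 0.001, -1.239]
ft_force: [0.0, 0.5, -0.1]
width: 0.0565
```

Call:
jog_arm --increments '[[[0,0,0],[0,0,0]],[[0,0,0],[0,0,0]],[[0,0,0],[0,0,0]],[[0,0,0],[0,0,0]],[[0,0,0],[0,0,0]],[[0,0,0],[0,0,0]],[[0,0,0],[0,0,0]],[[0,0,0],[0,0,0]]]' --fingers 0

```text
time: 16.75
position: [0.5447, -0.0671, 0.0534]
tool_rot: [-3.139, 0.0, -1.238]
ft_force: [4.2, 1.7, -1.2]
width: 0.0149
```

Run:
```python
from h import *
print(sense()['position'],sense()['tool_rot'],sense()['width'],sense()['ft_force'])
s=snap('scene','scene9')
i=cv2.imread('pics/scene9.png')[130:290,180:340]; cv2.imwrite('pics/c16.png',cv2.resize(i,(600,600),interpolation=3))
for k in range(1,31):
    th=1.4*k/30; print(k,round(-(.12*np.sin(1.4)-.12*np.sin(1.4-th))/.5,3),round(-(.12*np.cos(1.4-th)-.12*np.cos(1.4))/.5,3),end=' | ')
```

```text
[ 0.54471224 -0.06706388  0.05335918] [-3.13876760e+00  2.86907360e-04 -1.23809826e+00] 0.014884748201533878 [ 4.1981386   1.68512706 -1.19927078]
1 -0.002 -0.011 | 2 -0.005 -0.022 | 3 -0.008 -0.033 | 4 -0.012 -0.043 | 5 -0.016 -0.054 | 6 -0.02 -0.064 | 7 -0.026 -0.074 | 8 -0.031 -0.083 | 9 -0.037 -0.093 | 10 -0.044 -0.102 | 11 -0.051 -0.111 | 12 -0.058 -0.119 | 13 -0.065 -0.128 | 14 -0.074 -0.135 | 15 -0.082 -0.143 | 16 -0.091 -0.15 | 17 -0.1 -0.156 | 18 -0.109 -0.163 | 19 -0.119 -0.168 | 20 -0.129 -0.174 | 21 -0.139 -0.178 | 22 -0.149 -0.183 | 23 -0.159 -0.187 | 24 -0.17 -0.19 | 25 -0.181 -0.193 | 26 -0.192 -0.195 | 27 -0.203 -0.197 | 28 -0.214 -0.198 | 29 -0.225 -0.199 | 30 -0.237 -0.199 |
```

View pics/c16.png

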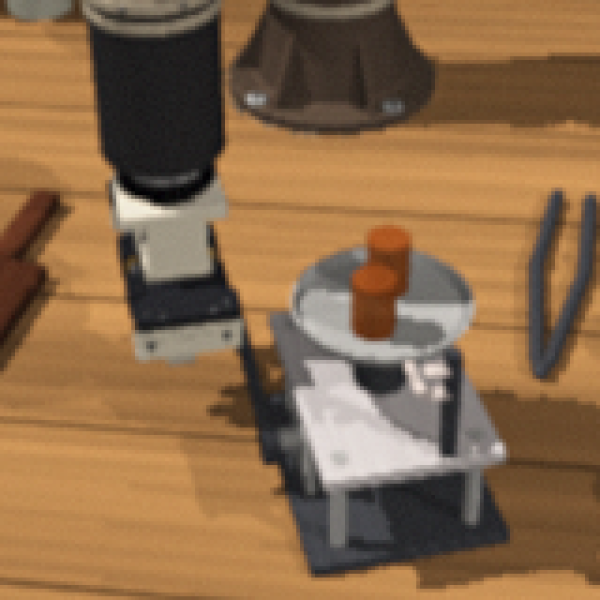

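The bar is pinched, 14.9 mm between the fingers. Swinging the lever along its arc.

Call:
jog_arm --increments '[[[0,-0.002,-0.011],[0,0,0]],[[0,-0.005,-0.022],[0,0,0]],[[0,-0.008,-0.033],[0,0,0]],[[0,-0.012,-0.043],[0,0,0]],[[0,-0.016,-0.054],[0,0,0]],[[0,-0.02,-0.064],[0,0,0]],[[0,-0.026,-0.074],[0,0,0]],[[0,-0.031,-0.083],[0,0,0]],[[0,-0.037,-0.093],[0,0,0]],[[0,-0.044,-0.102],[0,0,0]]]'

```text
time: 17.8
position: [0.563, -0.0605, 0.1043]
tool_rot: [3.14, 0.001, -1.239]
ft_force: [-8.4, -2.0, -1.9]
width: 0.0155
```

```bash
cat > a.py <<'E'
from h import *
st=sense(); print(st['time'],st['position'].round(4),st['tool_rot'].round(3),st['width'].round(4),st['ft_force'].round(1))
u=np.array([.945,.327]);p0=np.array([.5450,-.0669]);R=Ro.from_euler('xyz',st['tool_rot'])
d=st['position'][:2]-p0; dx=d@u; dz=st['position'][2]-.0534
print('dx',dx.round(4),'side',(d@[-.327,.945]).round(4),'dz',dz.round(4),'theta est',1.4-np.arctan2(.12*np.sin(1.4)-dx,.12*np.cos(1.4)+dz),'r',np.hypot(.12*np.sin(1.4)-dx,.12*np.cos(1.4)+dz))
import sys
for k in range(*map(int,sys.argv[1:3])):
    th=1.4*k/30; q=p0+u*(.12*np.sin(1.4)-.12*np.sin(1.4-th)); z=.0534+.12*np.cos(1.4-th)-.12*np.cos(1.4)
    print(k,(R.inv().apply(np.array([*q,z])-st['position'])/.5).round(3).tolist())
print('turn',((R.inv()*Ro.from_euler('xyz',[np.pi,0,-1.238])).as_rotvec()/np.radians(120)).round(4))
E
python3 a.py 11 21
```

```text
Traceback (most recent call last):
  File "a.py", line 2, in <module>
    st=sense(); print(st['time'],st['position'].round(4),st['tool_rot'].round(3),st['width'].round(4),st['ft_force'].round(1))
                                                                                 ^^^^^^^^^^^^^^^^^
AttributeError: 'float' object has no attribute 'round'
```

```bash
sed -i "s/st\['width'\].round(4)/round(st['width'],4)/" a.py; python3 a.py 11 21
```

```text
17.8 [ 0.563  -0.0605  0.1043] [ 3.140e+00  1.000e-03 -1.239e+00] 0.0155 [-8.4 -2.  -1.9]
dx 0.0191 side 0.0002 dz 0.0509 theta est 0.45233562608576827 r 0.12214138744769057
11 [0.0, -0.012, -0.009]
12 [0.0, -0.02, -0.018]
13 [0.0, -0.027, -0.026]
14 [0.0, -0.035, -0.034]
15 [0.0, -0.044, -0.041]
16 [0.0, -0.052, -0.048]
17 [0.0, -0.061, -0.055]
18 [0.0, -0.071, -0.061]
19 [0.0, -0.08, -0.067]
20 [0.0, -0.09, -0.072]
turn [ 0.0009  0.0005 -0.0004]
```

Call:
jog_arm --increments '[[[0,-0.012,-0.009],[0,0,0]],[[0,-0.02,-0.018],[0,0,0]],[[0,-0.027,-0.026],[0,0,0]],[[0,-0.035,-0.034],[0,0,0]],[[0,-0.044,-0.041],[0,0,0]],[[0,-0.052,-0.048],[0,0,0]],[[0,-0.061,-0.055],[0,0,0]],[[0,-0.071,-0.061],[0,0,0]],[[0,-0.08,-0.067],[0,0,0]],[[0,-0.09,-0.072],[0,0,0]]]'

```text
time: 18.8
position: [0.6017, -0.0472, 0.1426]
tool_rot: [3.133, 0.001, -1.239]
ft_force: [-19.6, 1.2, 19.5]
width: 0.0151
```

```bash
python3 a.py 21 31
```

```text
18.8 [ 0.6017 -0.0472  0.1426] [ 3.133e+00  1.000e-03 -1.239e+00] 0.0151 [-19.6   1.2  19.5]
dx 0.06 side 0.0 dz 0.0892 theta est 0.9116940604108064 r 0.12406785439444865
21 [0.0, -0.019, -0.0]
22 [0.0, -0.029, -0.005]
23 [0.0, -0.039, -0.009]
24 [0.0, -0.05, -0.012]
25 [-0.0, -0.061, -0.015]
26 [-0.0, -0.072, -0.017]
27 [-0.0, -0.083, -0.019]
28 [-0.0, -0.094, -0.021]
29 [-0.0, -0.105, -0.022]
30 [-0.0, -0.116, -0.022]
turn [ 0.0041  0.0006 -0.0003]
```

Run:
```python
from h import *
print(sense()['ft_force'],sense()['moment'],sense()['position'])
s=snap('scene','scene10')
i=cv2.imread('pics/scene10.png')[130:290,180:340]; cv2.imwrite('pics/c17.png',cv2.resize(i,(600,600),interpolation=3))
s=snap('top','top10')
i=cv2.imread('pics/top10.png')[110:230,190:310]; cv2.imwrite('pics/c18.png',cv2.resize(i,(600,600),interpolation=3))
print(sense()['ft_force'],sense()['moment'],sense()['position'])
```

```text
[-19.63013993   1.17140397  19.4869907 ] [-0.04308184  7.4564373   0.16113828] [ 0.60173882 -0.04723098  0.14257185]
[-18.3247852    0.635361    20.37350487] [0.1047681  6.98913066 0.21395183] [ 0.60317832 -0.04669378  0.14322882]
```

View pics/c17.png

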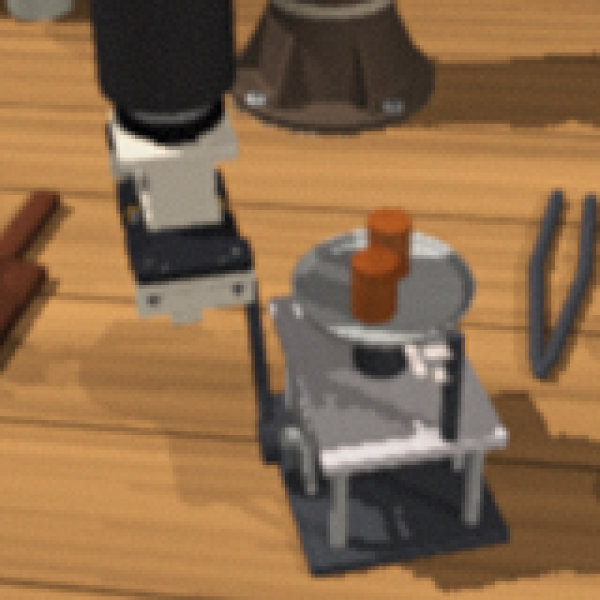

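View pics/c18.png

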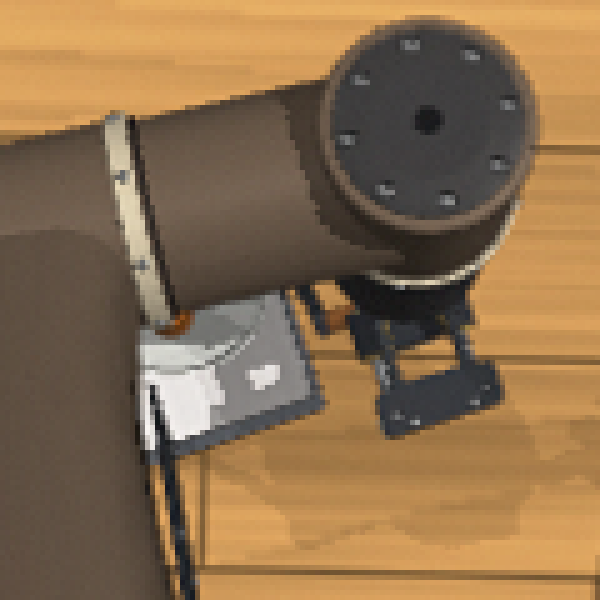

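The wrist force is about 27 N, mostly radial, so my arc centre is about 5 mm too low. I fitted the circle through the measured poses and will follow that arc for the rest.

```bash
cat > b.py <<'E'
from h import *
import sys
st=sense();print(st['time'],st['position'].round(4),st['tool_rot'].round(3),round(st['width'],4),st['ft_force'].round(1))
u=np.array([.945,.327]);p0=np.array([.5450,-.0669]);R=Ro.from_euler('xyz',st['tool_rot'])
d=st['position'][:2]-p0; dx=d@u; dz=st['position'][2]-.0534
c=(.119,-.0153)
print(dx.round(4),dz.round(4),'lean',np.arctan2(c[0]-dx,dz-c[1]),np.hypot(c[0]-dx,dz-c[1]))
for a in map(float,sys.argv[1:]):
    q=p0+u*(c[0]-.12*np.sin(a)); z=.0534+c[1]+.12*np.cos(a)
    print(a,(R.inv().apply(np.array([*q,z])-st['position'])/.5).round(3).tolist())
print('turn',((R.inv()*Ro.from_euler('xyz',[np.pi,0,-1.238])).as_rotvec()/np.radians(120)).round(4))
E
python3 b.py .5 .45 .4 .35 .3 .25 .2 .15 .1 .05 0
```

```text
18.9 [ 0.6032 -0.0467  0.1432] [ 3.135e+00  1.000e-03 -1.238e+00] 0.0151 [-18.3   0.6  20.4]
0.0616 0.0898 lean 0.49986751447863154 0.11978498689671886
0.5 [0.0, 0.0, -0.0]
0.45 [0.0, -0.01, -0.006]
0.4 [0.0, -0.021, -0.011]
0.35 [0.0, -0.032, -0.015]
0.3 [0.0, -0.044, -0.019]
0.25 [0.0, -0.055, -0.023]
0.2 [0.0, -0.067, -0.025]
0.15 [0.0, -0.079, -0.028]
0.1 [0.0, -0.091, -0.029]
0.05 [0.0, -0.103, -0.03]
0.0 [0.0, -0.115, -0.03]
turn [ 0.0029  0.0004 -0.    ]
```

Call:
jog_arm --increments '[[[0,-0.005,-0.006],[0,0,0]],[[0,-0.012,-0.01],[0,0,0]],[[0,-0.021,-0.014],[0,0,0]],[[0,-0.032,-0.018],[0,0,0]],[[0,-0.044,-0.022],[0,0,0]],[[0,-0.055,-0.025],[0,0,0]]]'

```text
time: 19.5
position: [0.6292, -0.0373, 0.1562]
tool_rot: [3.135, 0.001, -1.238]
ft_force: [-7.2, 2.0, -2.2]
width: 0.015
```

```bash
python3 b.py .2 .15 .1 .05 0
```

```text
19.5 [ 0.6292 -0.0373  0.1562] [ 3.135e+00  1.000e-03 -1.238e+00] 0.015 [-7.2  2.  -2.2]
0.0892 0.1028 lean 0.24680094547003004 0.12178324073316713
0.2 [0.001, -0.012, 0.001]
0.15 [0.001, -0.024, -0.001]
0.1 [0.001, -0.036, -0.003]
0.05 [0.001, -0.047, -0.004]
0.0 [0.001, -0.059, -0.004]
turn [0.0033 0.0005 0.    ]
```

Call:
jog_arm --increments '[[[0,-0.012,0],[0,0,0]],[[0,-0.024,-0.001],[0,0,0]],[[0,-0.036,-0.003],[0,0,0]],[[0,-0.047,-0.004],[0,0,0]],[[0,-0.059,-0.004],[0,0,0]],[[0,-0.059,-0.004],[0,0,0]],[[0,-0.059,-0.004],[0,0,0]],[[0,-0.059,-0.004],[0,0,0]]]'

```text
time: 20.3
position: [0.6586, -0.0272, 0.1607]
tool_rot: [3.138, 0.0, -1.237]
ft_force: [-5.8, 1.9, 4.3]
width: 0.0149
```

```bash
python3 b.py 0
python3 - <<'E'
from h import *
s=snap('scene','scene11')
i=cv2.imread('pics/scene11.png')[130:290,180:340]; cv2.imwrite('pics/c19.png',cv2.resize(i,(600,600),interpolation=3))
im=[cv2.imread(f'pics/scene{k}.png')[y:y+24,284:304] for k,y in ((7,218),(11,212))]
cv2.imwrite('pics/c20.png',cv2.resize(np.hstack(im),(720,432),interpolation=0))
E
```

```text
20.3 [ 0.6586 -0.0272  0.1607] [ 3.138  0.    -1.237] 0.0149 [-5.8  1.9  4.3]
0.1204 0.1073 lean -0.011083247045898562 0.12260916973143322
0.0 [0.001, 0.003, 0.005]
turn [0.0016 0.     0.0005]
```

View pics/c19.png

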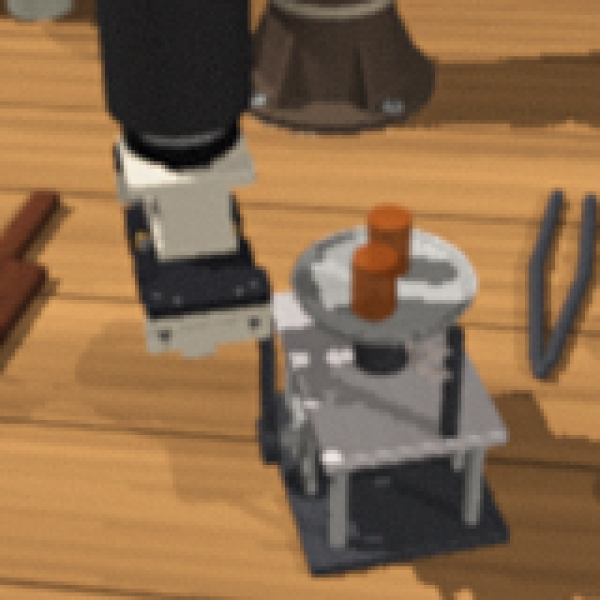

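View pics/c20.png

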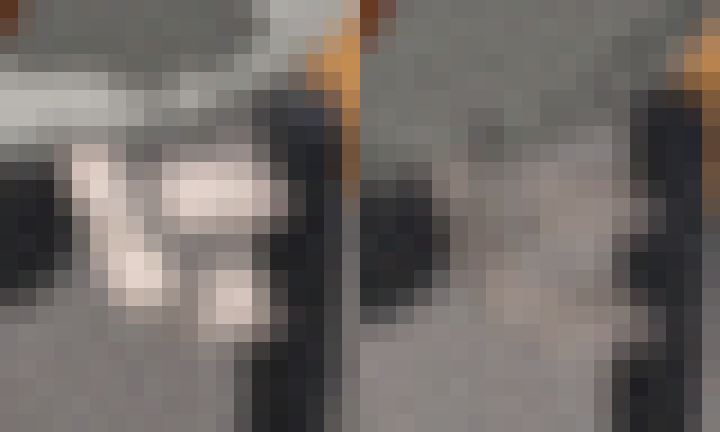

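The lever stands upright at (268,390) in the crop. The tabs have risen about 5.8 px, roughly 18 mm, and both slugs are still in the pan. Checking that it is at rest.

Run:
```python
from h import *
for k in range(6):
    st=sense(); print(st['time'],st['position'].round(4),st['ft_force'].round(1),np.abs(st['qvel']).max().round(4),round(st['width'],4)); s=snap('scene','scene12')
np.set_printoptions(linewidth=150)
i=s['frame'][216:240,284:304].astype(float); i=np.clip((i-60)*2.2,0,255).astype(np.uint8)[:,:,::-1]
cv2.imwrite('pics/c21.png',cv2.resize(i,(500,600),interpolation=0))
```

```text
20.35 [ 0.6586 -0.0272  0.1607] [-5.4  2.3  3.9] 0.0018 0.0151
20.4 [ 0.6586 -0.0272  0.1607] [-4.2  2.4  4.5] 0.0025 0.0149
20.45 [ 0.6586 -0.0272  0.1607] [-5.   2.2  3.8] 0.0028 0.0151
20.5 [ 0.6586 -0.0272  0.1607] [-4.9  2.2  4.3] 0.0024 0.0154
20.55 [ 0.6586 -0.0272  0.1607] [-5.3  2.   4.3] 0.0012 0.0149
20.6 [ 0.6586 -0.0272  0.1607] [-5.1  2.1  3.6] 0.002 0.0153
```

View pics/c21.png

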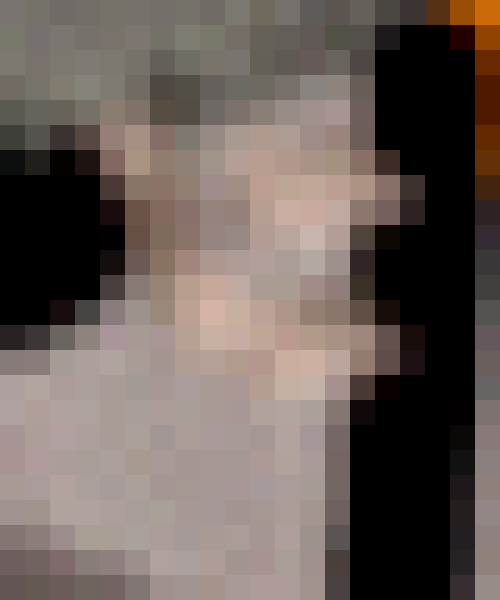

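The area is in shadow, but with stretched contrast the pointer tip at (215,310) lies between the tabs at (300,205) and (310,365), as it did before the lift. The arm is at rest with the bar still held, so I'm handing in.

```bash
python3 -c "
from workcell import sign_off
print(sign_off())"
```

```text
the job is handed in; nothing more can be done
None
```

I put two amber slugs from the paddle into the pan and let go, then swung the lever up by its grip bar. I handed the job in at 20.6 s still holding it there; no verdict was reported.

- **Pan:** one slug left the pointer about level with the upper tab. With two it sat between the tabs, the pan sunk about 37 mm by my image and shadow estimate. That is good to only a few mm. After the lift the pointer still looked between the tabs, though shadow made that view dim.
- **Lever:** it was within about 0.04 rad of upright by two estimates that disagreed slightly, 0.01 and 0.04 rad past it. The lift looked like about 18 mm in the image. The arm was at rest with the bar held and about 7 N on the wrist.
- **Disagreement on the way:** during the swing the wrist force rose to about 28 N because my first arc was about 5 mm off. I refitted the arc from the measured poses and the force fell back.
- **Bystanders:** I never took the gripper near the tumbler, tin, jacks or look-alikes. I did not measure their positions again at the end.

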